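# Shake glass nuggets over the bare half of a clay dish

## Robot

A 6-joint arm with a two-finger parallel gripper is mounted at the origin on the work surface. World frame = base frame: x ahead of the robot, y to its left, z up, the work surface at z = 0. Lengths are in mm, angles in rad, forces in N, time in s.
With the tool pointing down it reaches from about 350 to 775 mm from the base axis. Payload 7.3 kg.
Tool frame: the origin (TCP) lies midway between the tips of the shut fingers; the grasp point (between the pads) lies 19 mm behind it; z points along the fingers, y is the line along which they close (so a half turn about z gives the same grasp; the last joint's range is limited). The gripper opens to 92 mm and grips with 3 to 60 N. Pads are 19 mm wide; open, the fingers measure 130 mm over their backs; the gripper's body (75 mm by 190 mm) begins 47 mm behind the grasp point.
Start: joints at [0.985, 0.342, 1.524, -0, 1.275, -0.146], TCP at [223.512, 475.066, 226.741] pointing down, gripper open.
Joint ranges: [-2.53, 2.53], [-0.77, 2.02], [0.04, 2.7], [-1, 4.14], [0.28, 2.66], [-3.11, 3.11]. Speed limits (rad/s): [2.57, 2.57, 3.14, 3.14, 3.14, 3.14].

## Interface

Orientations are given as [roll, pitch, yaw] about the fixed x, y, z axes, in that order (R = Rz(yaw) Ry(pitch) Rx(roll)).
In Python, from plant import bot gives the robot as it stands.
- The arm moves only by the tool servo_tool, never from a script. Its argument "deltas" is a list of rows, each a list of 2 entries, a list of its own where there are three numbers: the shift along the tool's x, y, z in m, then the turn, a rotation vector about the tool's x, y, z in degrees. A call has 1 to 20 rows; each row shifts and turns the commanded pose from where the row before left it, along the tool's axes as they then stand; what a row does not reach is not made up. A row lasts 1/8 s, in which the tool goes at most 62.5 mm and 10.7 degrees, less where a joint would pass 70% of its speed; a pose out of reach is approached as far as the arm can. A call with a gripper value outside its range is refused whole. "fingers" is the opening, from 0 (shut) to 1 (fully open), set as the call begins (left out, the last holds). The fingers move at their own pace and stop on an object; the grip force is fixed at half the most. Time passes only in rows, so rows that do not move let the fingers close. It gives the time, the measured TCP pose, the force, the opening and the grip force at its end, in the units of the state.
- bot.get_obs(): the state, without advancing time (a new reading comes with each control period).
- bot.capture(name): name is "scene" or "side" or "wrist"; returns the picture (420x560x3 uint8, red, green, blue); there is no depth.
- bot.camera_model(name): a dict with "mtx" (3x3 intrinsics, pixels), "xyz" and "rotation" of the camera in the world. Camera axes: x right, y down, z forward; pixel columns grow to the right and rows downward; lengths in mm; the calibration is good to about 2 mm. A picture is of the moment at which its call begins: read the wrist's pose just before it. camera_model takes no time and is no camera call; for the wrist camera it gives the pose at the moment of the call.
- bot.close_job(): hands the job in; it is judged then, once.
The state is a dict: "time": time; "joint_positions": joint angles; "dq": joint speeds; "tau": joint torques, N m; "tool_pos": TCP position; "tcp_rot": TCP orientation; "contact_force": force on the tool from outside, world axes, zero at the start; "moment": the same for the moment, N m; "grip_width": finger opening in mm; "finger_force": force on a finger pad.
Only numpy, scipy, OpenCV 4.12 (cv2) and the standard library are available. Lean on these libraries where they do the work, as an engineer would, in place of code of your own. Each camera call takes 0.05 s, during which the arm holds its last target. There are 200 camera calls.

## Task

The square clay dish is to be scattered with green glass nuggets before firing, and one half of it already has its four. Take the open tin from the sloped rack and shake its six nuggets evenly over the bare half, so that each of the two bare quarters gets at least two and none falls outside the dish; the four laid ones must stay in their half, and nuggets are not to be pushed about with the gripper. Then lay the emptied tin back home in its bay of the rack as it was, without knocking the dish or the things standing around.

Things in the scene. Friction and masses are not known exactly. Their poses are not given: they have to be found in the camera images.
- tin: Round open aluminium shaker tin, 54 mm outside diameter, 120 mm long, wall 3 mm, closed at the bottom; about 130 g plus six loose nuggets inside. Origin: centre of its closed end; z runs along its axis to the mouth. It starts lying in the rack, mouth 30 degrees above level, mouth towards the rack's front (the robot's side).
- tin_mouth (a point): Point on the tin's axis in the plane of its plain open mouth (48 mm wide), 120 mm from the closed end. Held still, the nuggets stay in the tin until its mouth is some 25 to 35 degrees below level, then most slide out together; jerked about 20 mm along its axis at 5 to 20 degrees below level they creep forward and drop out one or two a stroke.
- tin_grip (a point): Point on the tin's axis halfway along it, 60 mm from either end: a good place to hold it across its 54 mm diameter.
- rack: Fixed wooden sloped jar rack, 210 mm wide (y), 150 deep (x), 100 high at its front (-x). Origin: on the table under its middle. Its plank falls 30 degrees towards +x to a 24 mm stop. The bay at y +55 mm holds the tin between 5 mm high strips, the one at y -55 mm a capped glass jar (53 mm diameter, fixed). The plank is 26 mm below the tin's axis; no walls beside the tin.
- seat (a point): Point fixed on the rack: where the centre of the tin's closed end lies when the tin is home in its bay (resting on the plank, closed end on the stop).
- seat_mouth (a point): Point fixed on the rack: where the centre of the tin's mouth lies when the tin is home; 120 mm from seat, up the 30 degree slope.
- dish: Square fired-clay dish, 216 mm outside, 200 mm inside, walls 8 mm thick and 30 mm high, floor 8 mm above the table; 0.9 kg, loose. Origin: centre of its underside; x, y parallel to its sides. Its midlines make four quarters of 100 mm. The laid nuggets lie in two neighbouring quarters (one half), the other half is bare; the dish may be turned any way.
- nug1: Green glass nugget, a thick round tablet 21 mm across and 12 mm thick, 12 g, one of the six that start loose in the tin. Origin: its centre.
- nug2: Green glass nugget, a thick round tablet 21 mm across and 12 mm thick, 12 g, one of the six that start loose in the tin. Origin: its centre.
- nug3: Green glass nugget, a thick round tablet 21 mm across and 12 mm thick, 12 g, one of the six that start loose in the tin. Origin: its centre.
- nug4: Green glass nugget, a thick round tablet 21 mm across and 12 mm thick, 12 g, one of the six that start loose in the tin. Origin: its centre.
- nug5: Green glass nugget, a thick round tablet 21 mm across and 12 mm thick, 12 g, one of the six that start loose in the tin. Origin: its centre.
- nug6: Green glass nugget, a thick round tablet 21 mm across and 12 mm thick, 12 g, one of the six that start loose in the tin. Origin: its centre.
- laid1: Green glass nugget, the same kind, one of the four already laid on one half of the dish, two in each of that half's quarters. Origin: its centre.
- laid2: Green glass nugget, the same kind, one of the four already laid on one half of the dish, two in each of that half's quarters. Origin: its centre.
- laid3: Green glass nugget, the same kind, one of the four already laid on one half of the dish, two in each of that half's quarters. Origin: its centre.
- laid4: Green glass nugget, the same kind, one of the four already laid on one half of the dish, two in each of that half's quarters. Origin: its centre.
- cup: Paper coffee cup with grey lid, 86 mm diameter at most, 117 mm high, 0.3 kg, a bystander. Origin: centre of its underside.
- glue: White squeeze bottle with red nozzle, 54 mm diameter, 145 mm high, 0.15 kg, a bystander. Origin: centre of its underside.
Not all that is in view belongs to the job. What is shaped like the tin but pink is not meant.

How it is judged (in metres and radians):
On the way:
1. the tin is out of the rack and held over the dish with its mouth below level (angle between tin's own z axis and vertical above 1.65 rad and x of tin_mouth in the frame of dish between -0.108 and 0.108 m and y of tin_mouth in the frame of dish between -0.108 and 0.108 m and distance between tin and seat above 0.1 m), for 0.2 s.
At the end, for the whole second after the job is handed in: The six nuggets rest inside the dish, at least two centred in each of the two quarters that were bare; the four laid ones are still in their own half; the tin lies released and still in its bay, both ends within 15 mm of their places (x of nug1 in the frame of dish between -0.102 and 0.102 m and y of nug1 in the frame of dish between -0.102 and 0.102 m and z of nug1 in the frame of dish between 0 and 0.034 m and x of nug2 in the frame of dish between -0.102 and 0.102 m and y of nug2 in the frame of dish between -0.102 and 0.102 m and z of nug2 in the frame of dish between 0 and 0.034 m and x of nug3 in the frame of dish between -0.102 and 0.102 m and y of nug3 in the frame of dish between -0.102 and 0.102 m and z of nug3 in the frame of dish between 0 and 0.034 m and x of nug4 in the frame of dish between -0.102 and 0.102 m and y of nug4 in the frame of dish between -0.102 and 0.102 m and z of nug4 in the frame of dish between 0 and 0.034 m and x of nug5 in the frame of dish between -0.102 and 0.102 m and y of nug5 in the frame of dish between -0.102 and 0.102 m and z of nug5 in the frame of dish between 0 and 0.034 m and x of nug6 in the frame of dish between -0.102 and 0.102 m and y of nug6 in the frame of dish between -0.102 and 0.102 m and z of nug6 in the frame of dish between 0 and 0.034 m and ((x of each of nug1, nug2 in the frame of dish above 0 m and y of each of nug1, nug2 in the frame of dish above 0 m) or (x of each of nug1, nug3 in the frame of dish above 0 m and y of each of nug1, nug3 in the frame of dish above 0 m) or (x of each of nug1, nug4 in the frame of dish above 0 m and y of each of nug1, nug4 in the frame of dish above 0 m) or (x of each of nug1, nug5 in the frame of dish above 0 m and y of each of nug1, nug5 in the frame of dish above 0 m) or (x of each of nug1, nug6 in the frame of dish above 0 m and y of each of nug1, nug6 in the frame of dish above 0 m) or (x of each of nug2, nug3 in the frame of dish above 0 m and y of each of nug2, nug3 in the frame of dish above 0 m) or (x of each of nug2, nug4 in the frame of dish above 0 m and y of each of nug2, nug4 in the frame of dish above 0 m) or (x of each of nug2, nug5 in the frame of dish above 0 m and y of each of nug2, nug5 in the frame of dish above 0 m) or (x of each of nug2, nug6 in the frame of dish above 0 m and y of each of nug2, nug6 in the frame of dish above 0 m) or (x of each of nug3, nug4 in the frame of dish above 0 m and y of each of nug3, nug4 in the frame of dish above 0 m) or (x of each of nug3, nug5 in the frame of dish above 0 m and y of each of nug3, nug5 in the frame of dish above 0 m) or (x of each of nug3, nug6 in the frame of dish above 0 m and y of each of nug3, nug6 in the frame of dish above 0 m) or (x of each of nug4, nug5 in the frame of dish above 0 m and y of each of nug4, nug5 in the frame of dish above 0 m) or (x of each of nug4, nug6 in the frame of dish above 0 m and y of each of nug4, nug6 in the frame of dish above 0 m) or (x of each of nug5, nug6 in the frame of dish above 0 m and y of each of nug5, nug6 in the frame of dish above 0 m)) and ((x of each of nug1, nug2 in the frame of dish above 0 m and y of each of nug1, nug2 in the frame of dish below 0 m) or (x of each of nug1, nug3 in the frame of dish above 0 m and y of each of nug1, nug3 in the frame of dish below 0 m) or (x of each of nug1, nug4 in the frame of dish above 0 m and y of each of nug1, nug4 in the frame of dish below 0 m) or (x of each of nug1, nug5 in the frame of dish above 0 m and y of each of nug1, nug5 in the frame of dish below 0 m) or (x of each of nug1, nug6 in the frame of dish above 0 m and y of each of nug1, nug6 in the frame of dish below 0 m) or (x of each of nug2, nug3 in the frame of dish above 0 m and y of each of nug2, nug3 in the frame of dish below 0 m) or (x of each of nug2, nug4 in the frame of dish above 0 m and y of each of nug2, nug4 in the frame of dish below 0 m) or (x of each of nug2, nug5 in the frame of dish above 0 m and y of each of nug2, nug5 in the frame of dish below 0 m) or (x of each of nug2, nug6 in the frame of dish above 0 m and y of each of nug2, nug6 in the frame of dish below 0 m) or (x of each of nug3, nug4 in the frame of dish above 0 m and y of each of nug3, nug4 in the frame of dish below 0 m) or (x of each of nug3, nug5 in the frame of dish above 0 m and y of each of nug3, nug5 in the frame of dish below 0 m) or (x of each of nug3, nug6 in the frame of dish above 0 m and y of each of nug3, nug6 in the frame of dish below 0 m) or (x of each of nug4, nug5 in the frame of dish above 0 m and y of each of nug4, nug5 in the frame of dish below 0 m) or (x of each of nug4, nug6 in the frame of dish above 0 m and y of each of nug4, nug6 in the frame of dish below 0 m) or (x of each of nug5, nug6 in the frame of dish above 0 m and y of each of nug5, nug6 in the frame of dish below 0 m)) and x of laid1 in the frame of dish between -0.102 and 0 m and y of laid1 in the frame of dish between -0.102 and 0.102 m and z of laid1 in the frame of dish between 0 and 0.034 m and x of laid2 in the frame of dish between -0.102 and 0 m and y of laid2 in the frame of dish between -0.102 and 0.102 m and z of laid2 in the frame of dish between 0 and 0.034 m and x of laid3 in the frame of dish between -0.102 and 0 m and y of laid3 in the frame of dish between -0.102 and 0.102 m and z of laid3 in the frame of dish between 0 and 0.034 m and x of laid4 in the frame of dish between -0.102 and 0 m and y of laid4 in the frame of dish between -0.102 and 0.102 m and z of laid4 in the frame of dish between 0 and 0.034 m and linear speed of each of nug1, nug2, nug3, nug4, nug5, nug6, tin below 0.02 m/s and distance between tin and seat below 0.015 m and distance between tin_mouth and seat_mouth below 0.015 m); the robot touches nothing.
It fails at once if the gripper presses on a nugget (contact force between the fingers and nug1 above 1 N or contact force between the fingers and nug2 above 1 N or contact force between the fingers and nug3 above 1 N or contact force between the fingers and nug4 above 1 N or contact force between the fingers and nug5 above 1 N or contact force between the fingers and nug6 above 1 N or contact force between the fingers and laid1 above 1 N or contact force between the fingers and laid2 above 1 N or contact force between the fingers and laid3 above 1 N or contact force between the fingers and laid4 above 1 N).
It fails at once if the dish is knocked (moved more than 25 mm) (distance of dish from where it was at the start of the episode above 0.025 m).
It fails at once if the cup or the glue bottle is moved more than 30 mm or tipped (distance of any of cup, glue from where it was at the start of the episode above 0.03 m or angle between any of cup, glue's own z axis and vertical above 0.5 rad).
It also fails if it takes over 64 s, if anything falls off the work surface, if the arm or the gripper's body presses on something with over 40 N, if the wrist force passes 120 N, or if a joint passes its speed limit or range.

## Working session

There is one attempt and no reset: what is moved stays moved. The work goes in short steps, Python scripts to look and compute and a tool call to move; the robot and the scene stay as the last step left them, time stands still between calls to the robot, and variables do not carry over. Pictures are saved under pics/ and viewed, at most 11 in all, crops included, and the job is handed in when it is done.

Besides the shell and the picture viewer there is one more tool, called after "Call:" as name(argument=value, ...) on one line, values as JSON. servo_tool: Moves the arm, as the interface text tells. Its arguments: {"type":"object","properties":{"deltas":{"type":"array"},"fingers":{"type":"number"}},"required":["deltas"]}

```bash
ls; mkdir -p pics
cat > h.py <<'E'
import numpy as np, cv2
from plant import bot
def ray(cam,px):
    m=cam; K=np.array(m["mtx"]);R=np.array(m["rotation"]);
    if R.shape!=(3,3):
        from scipy.spatial.transform import Rotation as Ro
        R=Ro.from_euler('xyz',R).as_matrix()
    d=R@np.linalg.inv(K)@np.array([px[0],px[1],1.0]); return np.array(m["xyz"],float),d/np.linalg.norm(d)
def plane(cam,px,z):
    o,d=ray(cam,px); return o+d*(z-o[2])/d[2]
def tri(*cp):
    A=np.zeros((3,3));b=np.zeros(3)
    for c,p in cp:
        o,d=ray(c,p);P=np.eye(3)-np.outer(d,d);A+=P;b+=P@o
    x=np.linalg.solve(A,b)
    return x,[np.linalg.norm(np.cross(x-ray(c,p)[0],ray(c,p)[1])) for c,p in cp]
def proj(cam,X):
    K=np.array(cam["mtx"]);R=np.array(cam["rotation"])
    if R.shape!=(3,3):
        from scipy.spatial.transform import Rotation as Ro
        R=Ro.from_euler('xyz',R).as_matrix()
    p=K@R.T@(np.array(X)-np.array(cam["xyz"]));return p[:2]/p[2]
E
python3 - <<'E'
from h import *
for n in("scene","side","wrist"):
    c=bot.camera_model(n);print(n,np.round(c["mtx"],1).tolist(),np.round(c["xyz"],1),np.round(c["rotation"],3).tolist())
    im=bot.capture(n);cv2.imwrite(f"pics/{n}0.png",im[:,:,::-1])
print(bot.get_obs())
E
```

```text
pics
scene [[414.7, 0.0, 280.1], [0.0, 414.7, 203.1], [0.0, 0.0, 1.0]] [1183.5  557.3  798.5] [-2.281, 0.021, 2.273]
side [[438.9, 0.0, 281.8], [0.0, 438.9, 206.7], [0.0, 0.0, 1.0]] [281.5 664.6 527. ] [-2.094, -0.009, -2.722]
wrist [[356.4, 0.0, 282.0], [0.0, 356.4, 206.4], [0.0, 0.0, 1.0]] [151.9 508.4 384.4] [2.845, 0.001, 1.132]
{'time': 0.15, 'joint_positions': array([ 9.85011993e-01,  3.42557386e-01,  1.52475931e+00, -1.90691987e-05,
        1.27541911e+00, -1.45987513e-01]), 'dq': array([ 0.00051983, -0.00191061, -0.0045301 ,  0.00156231,  0.00019319,
       -0.00098005]), 'tau': array([ 1.45153193e-03, -4.31470692e+01, -2.44352818e+01,  7.17519200e-02,
        5.36807289e-02, -5.33456262e-05]), 'tool_pos': array([223.33629576, 474.80166085, 226.22073149]), 'tcp_rot': array([-3.14045901e+00, -1.48250364e-04,  2.70180131e+00]), 'contact_force': array([0.41149326, 0.08427886, 0.23322471]), 'moment': array([-0.01366243,  0.02601967, -0.04524586]), 'finger_force': 0.0, 'grip_width': 91.64031591305319}
```

View pics/scene0.png

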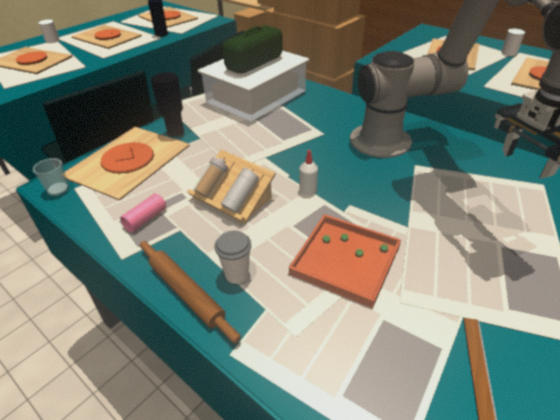

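View pics/side0.png

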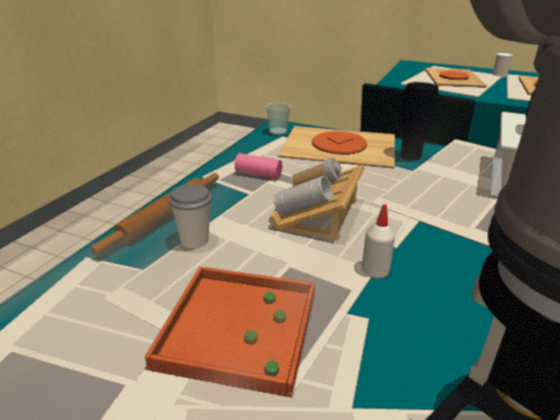

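The scene view shows a red dish with corners at about (330,218), (400,247), (372,300) and (290,267). Its green nuggets lie along the upper-right (robot) side. The rack is at (232,185).

Things that could be taken for the tin:
- grey cylinder at scene (240,190) / side (303,197), in the rack bay at +y
- brownish capped jar at (210,178) / (322,172)
- pink cylinder at (144,212) / (258,166)

By the description I choose the grey cylinder. Next I check it in a crop and measure roughly.

Run:
```python
from h import *
S=cv2.imread("pics/scene0.png");D=cv2.imread("pics/side0.png")
a=cv2.resize(S[140:225,180:285],None,fx=3.8,fy=3.8,interpolation=cv2.INTER_CUBIC)
b=cv2.resize(D[150:245,260:370],None,fx=3.6,fy=3.6,interpolation=cv2.INTER_CUBIC)
h=max(a.shape[0],b.shape[0]);o=np.zeros((h,a.shape[1]+b.shape[1],3),np.uint8);o[:a.shape[0],:a.shape[1]]=a;o[:b.shape[0],a.shape[1]:]=b
print(o.shape,a.shape);cv2.imwrite("pics/crop0.png",o)
for n,I in(("scene",S),("side",D)):
    c=bot.camera_model(n);hsv=cv2.cvtColor(I,cv2.COLOR_BGR2HSV)
    m=cv2.inRange(hsv,(0,130,60),(14,255,255));m=cv2.morphologyEx(m,cv2.MORPH_CLOSE,np.ones((9,9)))
    cs=sorted(cv2.findContours(m,0,2)[0],key=cv2.contourArea)[-3:]
    for k in cs:
        M=cv2.moments(k);ctr=(M['m10']/M['m00'],M['m01']/M['m00'])
        if n=="scene" and not(280<ctr[0]<410): continue
        if n=="side" and ctr[1]<260: continue
        q=cv2.approxPolyDP(cv2.convexHull(k),8,True)[:,0]
        for p in q: print(n,p,np.round(plane(c,p,30)[:2]),np.round(plane(c,p,0)[:2]))
    g=cv2.inRange(hsv,(35,60,20),(85,255,140))&cv2.erode(cv2.drawContours(np.zeros_like(m),[cs[-1]],0,255,-1),np.ones((5,5)))
    for k in cv2.findContours(g,0,2)[0]:
        if cv2.contourArea(k)>12:
            M=cv2.moments(k);p=(M['m10']/M['m00'],M['m01']/M['m00']);print(n,"nug",np.round(p),np.round(plane(c,p,14)))
c=bot.camera_model("scene");print("cup",plane(c,(236,276),0),"cuptop",plane(c,(233,245),117),"glue",plane(c,(308,193),0),"gluetop",plane(c,(309,154),145))
```

```text
(342, 795, 3) (323, 399, 3)
scene [324 215] [474.  94.] [446.  76.]
scene [399 240] [431. 298.] [402. 288.]
scene [373 301] [636. 343.] [615. 335.]
scene [290 268] [679. 141.] [659. 124.]
scene [462   0] [-1740.  -412.] [-1854.  -449.]
scene [449  26] [-1214.  -273.] [-1308.  -305.]
scene [357  56] [-546. -443.] [-613. -482.]
scene [293  37] [-566. -853.] [-634. -908.]
scene [263  15] [ -754. -1237.] [ -830. -1307.]
scene [271   0] [-1026. -1411.] [-1112. -1487.]
side [199 267] [675. 141.] [699. 109.]
side [313 283] [470.  96.] [482.  62.]
side [290 396] [418. 320.] [426. 299.]
side [147 368] [615. 361.] [635. 343.]
side nug [272. 367.] [465. 277.  14.]
side nug [250. 335.] [521. 235.  14.]
side nug [280. 314.] [498. 175.  14.]
side nug [269. 297.] [532. 143.  14.]
cup [762.97576292  37.58785834   0.        ] cuptop [765.20997338  45.15474134 117.        ] glue [395.92430287 -19.75442686   0.        ] gluetop [400.19647555 -17.11583313 145.        ]
```

View pics/crop0.png

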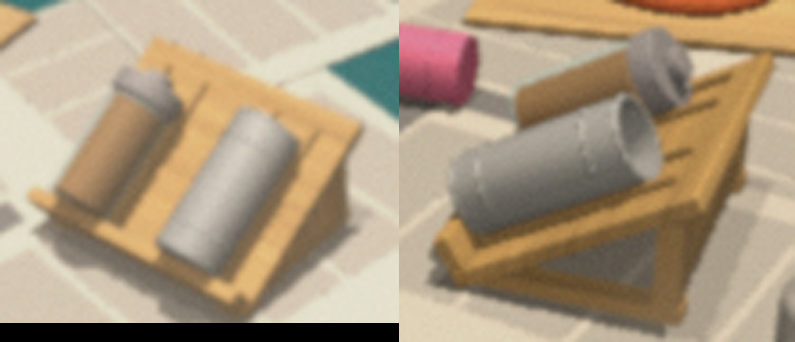

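The crop confirms the choice. The grey cylinder lies in the +y bay and its open mouth faces up the slope at side px (327,188). The brown one has a cap. Next comes a rough fix of its ends, then a closer look with the wrist camera.

Run:
```python
from h import *
s=bot.camera_model("scene");d=bot.camera_model("side")
for a,b,n in(((231,204),(280,207),"bot"),((251,173),(327,188),"mouth")): print(n,tri((s,a),(d,b)))
# rack plank corners: scene crop px
for n,a in(("frontR",(361,125)),("frontL",(150,40)),("backL",(32,192)),("backR",(240,305))):
    p=(180+a[0]/3.8,140+a[1]/3.8);print(n,[np.round(plane(s,p,z)[:2]) for z in(0,20,100)])
q=(260+(770-399)/3.6,150+58/3.6);print("side frontL?",tri((s,(180+150/3.8,140+40/3.8)),(d,q)))
q=(260+(700-399)/3.6,150+208/3.6);print("side frontR",tri((s,(180+361/3.8,140+125/3.8)),(d,q)))
from scipy.spatial.transform import Rotation as Ro
o=bot.get_obs();Rt=Ro.from_euler('xyz',o["tcp_rot"]);c=bot.camera_model("wrist")
print("cam in tool",Rt.inv().apply(np.array(c["xyz"])-o["tool_pos"]),(Rt.inv()*Ro.from_euler('xyz',c["rotation"])).as_matrix().round(3).tolist(),Rt.as_matrix().round(2).tolist())
```

```text
bot (array([ 621.91307756, -112.27579827,   46.22403753]), [np.float64(9.295710418284148), np.float64(9.295710418284223)])
mouth (array([ 524.86162362, -126.44335457,  100.03919132]), [np.float64(0.585167994840365), np.float64(0.5851679948402378)])
frontR [array([ 381., -165.]), array([ 401., -147.]), array([481., -74.])]
frontL [array([ 403., -402.]), array([ 422., -378.]), array([ 500., -282.])]
backL [array([ 617., -314.]), array([ 631., -293.]), array([ 688., -205.])]
backR [array([607., -89.]), array([622., -73.]), array([679.,  -8.])]
side frontL? (array([ 490.19523184, -294.05057902,   88.18289845]), [np.float64(1.1325817866358352), np.float64(1.1325817866358563)])
side frontR (array([473.06303676, -81.42069109,  89.55163112]), [np.float64(1.951170230310652), np.float64(1.95117023031063)])
cam in tool [ 7.90108283e+01 -1.46869986e-01 -1.58243876e+02] [[0.001, -0.956, -0.292], [1.0, 0.001, 0.001], [-0.001, -0.292, 0.956]] [[-0.9, 0.43, -0.0], [0.43, 0.9, -0.0], [0.0, -0.0, -1.0]]
```

Call:
servo_tool(deltas=[[[-0.03,-0.019,-0.004],[0,0,0]],[[-0.03,-0.019,-0.004],[0,0,0]],[[-0.03,-0.019,-0.004],[0,0,0]],[[-0.03,-0.019,-0.004],[0,0,0]],[[-0.03,-0.019,-0.004],[0,0,0]],[[-0.03,-0.019,-0.004],[0,0,0]],[[-0.03,-0.019,-0.004],[0,0,0]],[[-0.03,-0.019,-0.004],[0,0,0]],[[-0.03,-0.019,-0.004],[0,0,0]],[[-0.03,-0.019,-0.004],[0,0,0]],[[-0.03,-0.019,-0.004],[0,0,0]],[[-0.03,-0.019,-0.004],[0,0,0]],[[-0.03,-0.019,-0.004],[0,0,0]],[[-0.03,-0.019,-0.004],[0,0,0]],[[-0.03,-0.019,-0.004],[0,0,0]],[[-0.03,-0.019,-0.004],[0,0,0]],[[-0.03,-0.019,-0.004],[0,0,0]],[[-0.03,-0.019,-0.004],[0,0,0]],[[-0.03,-0.019,-0.004],[0,0,0]],[[-0.03,-0.019,-0.004],[0,0,0]]])

```text
time: 2.65
tool_pos: [605.1, -125.2, 306.4]
tcp_rot: [3.141, -0.001, 2.702]
contact_force: [-0.3, 1.2, -0.7]
grip_width: 91.4
finger_force: 0.0
```

Call:
servo_tool(deltas=[[[0,0,0],[0,0,-10]],[[0,0,0],[0,0,-10]],[[0,0,0],[0,0,-10]],[[0,0,0],[0,0,0]],[[0,0,0],[0,0,0]]])

```text
time: 3.28
tool_pos: [604.6, -124.2, 306.5]
tcp_rot: [3.141, -0.0, -3.061]
contact_force: [-0.6, -1.1, -0.8]
grip_width: 91.8
finger_force: 0.0
```

Run:
```python
from h import *
import pickle
c=bot.camera_model("wrist");im=bot.capture("wrist")[:,:,::-1];cv2.imwrite("pics/w1.png",im);pickle.dump(c,open("w1.pkl","wb"))
o=bot.get_obs();print(o["tool_pos"],o["tcp_rot"],o["joint_positions"],c["xyz"])
```

```text
[ 604.5774903  -124.19049775  306.56830999] [ 3.14138054e+00 -2.12891221e-04 -3.06050805e+00] [-3.26758951e-01  4.78491747e-01  1.09520178e+00  1.10273756e-04
  1.56817868e+00 -1.97864017e+00] [ 525.78242974 -130.77459362  464.78439085]
```

View pics/w1.png

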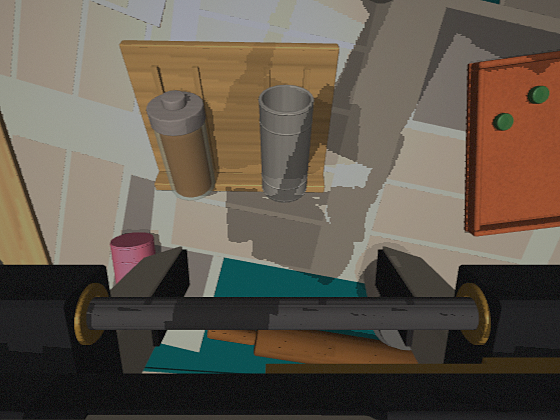

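Wrist view: the tin's mouth ellipse is at about (285,101) and its lower end at about (285,190). The rack plank's front edge runs from (121,42) to (338,44), with the jar on the left at (185,145) and the dish on the right. I take a second view from a place shifted sideways.

Call:
servo_tool(deltas=[[[0,-0.03,0],[0,0,0]],[[0.01,-0.03,0],[0,0,0]],[[0.02,-0.03,0],[0,0,0]],[[0,0,0],[0,0,0]],[[0,0,0],[0,0,0]]])

```text
time: 3.95
tool_pos: [582.4, -216.0, 306.8]
tcp_rot: [3.141, 0.0, -3.059]
contact_force: [-1.0, -0.3, 0.1]
grip_width: 91.9
finger_force: 0.0
```

Run:
```python
from h import *
import pickle
c=bot.camera_model("wrist");im=bot.capture("wrist")[:,:,::-1];cv2.imwrite("pics/w2.png",im);pickle.dump(c,open("w2.pkl","wb"))
A=cv2.imread("pics/w1.png")
a=cv2.resize(A[30:205,230:350],None,fx=3.3,fy=3.3,interpolation=cv2.INTER_CUBIC)
c1=pickle.load(open("w1.pkl","rb"));X=np.array([573,-119,75.]);p=proj(c,X);q=proj(c1,X);d=np.round(p-q).astype(int);print(d)
b=cv2.resize(im[30+d[1]:205+d[1],230+d[0]:350+d[0]],None,fx=3.3,fy=3.3,interpolation=cv2.INTER_CUBIC)
o=np.hstack([a,b]);print(o.shape);cv2.imwrite("pics/crop2.png",o)
```

```text
[81 27]
(578, 792, 3)
```

View pics/crop2.png

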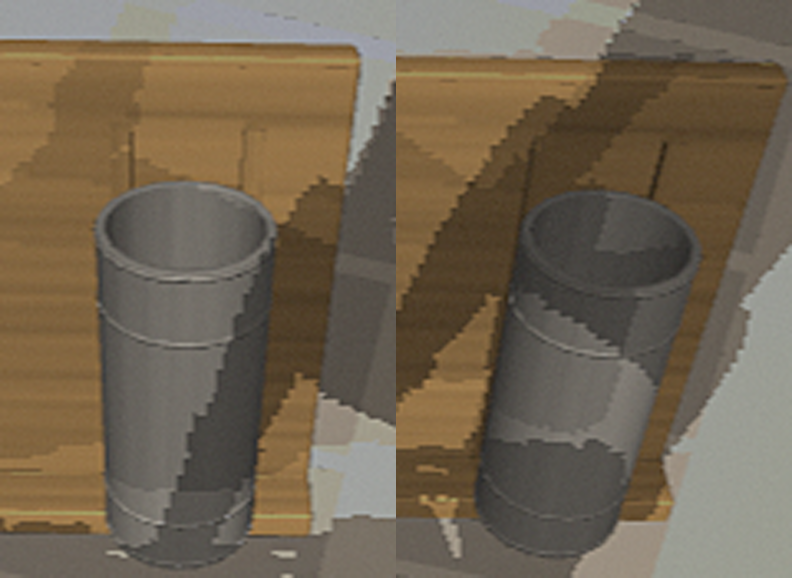

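The two crops show the tin clearly, mouth up the slope. The mouth outline is centred at px (286.4,100) in the first view and (376.3,130.8) in the second. The closed end is near (284.5,190) and (356.8,214). I triangulate these and check them.

Run:
```python
from h import *
import pickle
a,b=[pickle.load(open(f"w{i}.pkl","rb")) for i in(1,2)]
s=bot.camera_model("scene");d=bot.camera_model("side")
m,e=tri((a,(286.4,100)),(b,(376.3,130.8)));print("mouth",m,e, "side",proj(d,m),"scene",proj(s,m))
k,e=tri((a,(284.5,190.3)),(b,(356.8,214)));print("closed",k,e,"side",proj(d,k))
v=m-k;print("len",np.linalg.norm(v),"elev",np.degrees(np.arcsin(v[2]/np.linalg.norm(v))),"yaw",np.degrees(np.arctan2(-v[1],-v[0])))
c1,e=tri((a,(338.2,44.2)),(b,(428.9,77.6)));print("cornerR",c1,e)
c0=plane(a,(120.5,42),c1[2]);w=c1-c0;print("cornerL",c0,"width",np.linalg.norm(w),"yaw",np.degrees(np.arctan2(-w[0],w[1])))
psi=np.arctan2(-w[0],w[1])
R=lambda x,y:np.array([np.cos(psi)*x-np.sin(psi)*y,np.sin(psi)*x+np.cos(psi)*y,0])
fm=(c0+c1)/2;print("seat-line: tin axis pt from rack mid",fm+R(0,55))
# in rack coords of mouth relative to front mid
for n,p in(("m",m),("k",k)):
    q=p-fm;print(n,q@R(1,0),q@R(0,1),p[2])
```

```text
mouth [ 527.68983009 -126.06353085  102.87996111] [np.float64(0.08050339889008525), np.float64(0.08050339889006079)] side [325.8892622  186.37484723] scene [250.39045843 172.90973743]
closed [ 632.83054815 -118.81272509   47.11300291] [np.float64(0.36149785258962563), np.float64(0.3614978525894275)] side [278.84531774 200.7202845 ]
len 119.23547460283247 elev 27.885388196862802 yaw 3.945035321824023
cornerR [473.27146733 -81.31735929  96.12134127] [np.float64(0.07243198000762843), np.float64(0.07243198000760843)]
cornerL [ 488.16853478 -287.18228742   96.12134127] width 206.40322491438152 yaw 4.1388978937379255
seat-line: tin axis pt from rack mid [ 476.75039879 -129.3932626    96.12134127]
m 51.04690397894678 54.64451545266163 102.87996110625495
k 156.43674039170455 54.287923346189864 47.11300290765437
```

Everything agrees: tin length 119 mm, elevation 28°, yaw 4°, rack width 206 mm, bay offset 54.5 mm. I go above the tin and tilt 30° so the tool is square to its axis.

Call:
servo_tool(deltas=[[[-0.011,0.023,0.01],[0,0,0.2]],[[-0.011,0.023,0.02],[0,0,0.2]],[[-0.011,0.023,0.02],[0,0,0.2]],[[-0.01,0.024,0.02],[0,0,0]],[[0,0,0],[0,10,0]],[[0,0,0],[0,10,0]],[[0,0,0],[0,10,0]],[[0,0,0],[0,0,0]]])

```text
time: 5.0
tool_pos: [619.1, -118.6, 229.4]
tcp_rot: [3.138, -0.532, -3.064]
contact_force: [0.3, -0.3, -0.7]
grip_width: 91.9
finger_force: 0.0
```

```bash
cat >> h.py <<'E'
from scipy.spatial.transform import Rotation as Ro
def delta(p,R):
    o=bot.get_obs();T=Ro.from_euler('xyz',o["tcp_rot"])
    print("shift mm",T.inv().apply(np.array(p)-o["tool_pos"]).round(1),"rot",(T.inv()*Ro.from_matrix(R)).as_rotvec(degrees=True).round(2),"q",o["joint_positions"].round(2),"t",o["time"])
def ori(head,down): # tin mouth heading deg, angle below level deg -> tool rotation, tool x = tin axis
    h,t=np.radians([head,down]);x=np.array([np.cos(h)*np.cos(t),np.sin(h)*np.cos(t),-np.sin(t)])
    y=np.array([np.sin(h),-np.cos(h),0]);return np.array([x,y,np.cross(x,y)]).T
P=np.array([580,-122.4,74.2]);RG=ori(184.1,-30);n=-RG[:,2]
E
python3 - <<'E'
from h import *
print(RG.round(3).tolist())
delta(P+75*n,RG);delta(P-15*n,RG)
E
```

```text
[[-0.864, -0.071, -0.499], [-0.062, 0.997, -0.036], [0.5, 0.0, -0.866]]
shift mm [-44.2  -1.3  78.7] rot [ 0.02 -0.47  0.3 ] q [-0.23  0.92  0.6  -0.18  2.13 -1.94] t 5.0
shift mm [-45.   -1.3 168.7] rot [ 0.02 -0.47  0.3 ] q [-0.23  0.92  0.6  -0.18  2.13 -1.94] t 5.0
```

Call:
servo_tool(deltas=[[[-0.022,-0.001,0.03],[0,-0.4,0.3]],[[-0.022,0,0.03],[0,0,0]],[[0,0,0.019],[0,0,0]],[[0,0,0],[0,0,0]],[[0,0,0],[0,0,0]]])

```text
time: 5.62
tool_pos: [617.6, -121.5, 149.0]
tcp_rot: [-3.137, -0.511, -3.075]
contact_force: [0.6, 1.2, 0.8]
grip_width: 91.5
finger_force: 0.0
```

Run:
```python
from h import *
delta(P-15*n,RG)
```

```text
shift mm [-3.7  2.  98.6] rot [-0.12  0.72 -0.25] q [-0.24  0.93  0.77 -0.16  1.92 -1.9 ] t 5.625
```

Call:
servo_tool(deltas=[[[-0.002,0.001,0.025],[0,0.4,-0.2]],[[-0.002,0.001,0.025],[0,0,0]],[[0,0,0.02],[0,0,0]],[[0,0,0.015],[0,0,0]],[[0,0,0.013],[0,0,0]],[[0,0,0],[0,0,0]],[[0,0,0],[0,0,0]]])

```text
time: 6.5
tool_pos: [572.3, -123.0, 60.2]
tcp_rot: [-3.14, -0.522, -3.071]
contact_force: [0.2, 0.0, 0.8]
grip_width: 91.6
finger_force: 0.0
```

Run:
```python
from h import *
delta(P-15*n,RG)
```

```text
shift mm [ 0.3  0.  -1. ] rot [-0.08  0.11 -0.03] q [-0.25  0.92  1.05 -0.16  1.66 -1.87] t 6.5
```

Call:
servo_tool(deltas=[[[0,0,0],[0,0,0]],[[0,0,0],[0,0,0]],[[0,0,0],[0,0,0]],[[0,0,0],[0,0,0]],[[0,0,0],[0,0,0]],[[0,0,0],[0,0,0]],[[0,0,0],[0,0,0]],[[0,0,0],[0,0,0]]], fingers=0.3)

```text
time: 7.5
tool_pos: [571.5, -123.0, 59.3]
tcp_rot: [-3.14, -0.523, -3.07]
contact_force: [0.9, -1.8, 0.1]
grip_width: 53.8
finger_force: 30.0
```

Run:
```python
from h import *
o=bot.get_obs();print(o["tool_pos"].tolist(),o["tcp_rot"].tolist(),o["contact_force"],o["grip_width"])
```

```text
[571.5430156075657, -122.9980940688098, 59.32446972055337] [-3.140435516324705, -0.5234605979453448, -3.070396420656162] [ 0.92744606 -1.83810205  0.10946918] 53.75285172616289
```

Grip is good at 53.8 mm and 30 N. I lift square to the plank and then lower the mouth elevation to about 10°.

Call:
servo_tool(deltas=[[[0,0,-0.008],[0,0,0]],[[0,0,-0.016],[0,0,0]],[[0,0,-0.025],[0,0,0]],[[0,0,-0.03],[0,0,0]],[[0,0,-0.03],[0,-5,0]],[[0,0,-0.03],[0,-5,0]],[[0,0,-0.03],[0,-5,0]],[[0,0,-0.03],[0,-5,0]],[[0,0,-0.015],[0,0,0]],[[0,0,0],[0,0,0]]])

```text
time: 8.75
tool_pos: [659.5, -116.3, 254.5]
tcp_rot: [-3.14, -0.172, -3.07]
contact_force: [0.5, 0.1, -2.2]
grip_width: 54.2
finger_force: 30.0
```

```bash
cat >> h.py <<'E'
DC=np.array([553.5,219.5,0]);DY=12.6
def pour(dx,dy,z,down,up=4): # TCP for tin mouth at dish (dx,dy), height z
    r=np.radians(DY);m=DC+[np.cos(r)*dx-np.sin(r)*dy,np.sin(r)*dx+np.cos(r)*dy,z]
    R=ori(DY,down);return m-60*R[:,0]+(19-up)*R[:,2],R
E
python3 - <<'E'
from h import *
o=bot.get_obs();print(o["contact_force"],o["grip_width"])
for a in((35,50,150,-8),(35,50,66,10),(30,-50,66,30)):
    p,R=pour(*a);print(p.round(1));delta(p,R)
E
```

```text
[ 0.45722709  0.12379052 -2.2050186 ] 54.20362887282595
[520.8 263.4 126.8]
shift mm [ 87.7 388.9 144.2] rot [-2.6600e+01 -8.0000e-02  1.6945e+02] q [-0.26  0.73  0.8  -0.06  1.77 -1.91] t 8.75
[516.5 262.5  61.6]
shift mm [ 80.8 388.3 209.2] rot [  0.23  -2.06 171.63] q [-0.26  0.73  0.8  -0.06  1.77 -1.91] t 8.75
[535.7 164.3  83. ]
shift mm [ 72.6 289.  186.2] rot [ 30.09  -4.22 169.3 ] q [-0.26  0.73  0.8  -0.06  1.77 -1.91] t 8.75
```

Call:
servo_tool(deltas=[[[0.009,0.016,0.0015],[0,0,0]],[[0.009,0.032,0.0015],[0,0,0]],[[0.009,0.033,0.0015],[0,0,0]],[[0.009,0.033,0.0015],[0,0,0]],[[0.009,0.033,0.0015],[0,0,0]],[[0.009,0.033,0.0015],[0,0,0]],[[0.009,0.033,0.0015],[0,0,0]],[[0.009,0.033,0.0015],[0,0,0]],[[0.009,0.033,0.0015],[0,0,0]],[[0.009,0.033,0.0015],[0,0,0]],[[0.009,0.033,0.0015],[0,0,0]],[[0.01,0.025,0.0015],[0,0,0]],[[0,0.018,0],[0,0,0]],[[0,0,0],[0,0,0]]])

```text
time: 10.5
tool_pos: [520.9, 263.5, 252.9]
tcp_rot: [-3.14, -0.176, -3.068]
contact_force: [-0.3, 0.3, -2.2]
grip_width: 53.6
finger_force: 30.0
```

Call:
servo_tool(deltas=[[[0,0,0],[-0.9,0,5]],[[0,0,0],[-1.7,0,9.9]],[[0,0,0],[-1.7,0,9.9]],[[0,0,0],[-1.7,0,9.9]],[[0,0,0],[-1.7,0,9.9]],[[0,0,0],[-1.7,0,9.9]],[[0,0,0],[-1.7,0,9.9]],[[0,0,0],[-1.7,0,9.9]],[[0,0,0],[-1.7,0,9.9]],[[0,0,0],[-1.7,0,9.9]],[[0,0,0],[-1.7,0,9.9]],[[0,0,0],[-1.7,0,9.9]],[[0,0,0],[-1.7,0,9.9]],[[0,0,0],[-1.7,0,9.9]],[[0,0,0],[-1.7,0,9.9]],[[0,0,0],[-1.7,0,9.9]],[[0,0,0],[-1.7,0,9.9]],[[0,0,0],[-0.9,0,5]],[[0,0,0],[0,0,0]],[[0,0,0],[0,0,0]]])

```text
time: 13.0
tool_pos: [521.3, 262.0, 253.5]
tcp_rot: [3.141, -0.165, 0.232]
contact_force: [-1.2, 0.6, -1.6]
grip_width: 53.8
finger_force: 30.0
```

Run:
```python
from h import *
for a in((35,50,120,-8),(35,50,66,8)):
    p,R=pour(*a);print(p.round(1));delta(p,R)
c=bot.camera_model("wrist");im=bot.capture("wrist")[:,:,::-1];s=bot.capture("scene")[:,:,::-1]
o=np.hstack([cv2.resize(im,(400,300)),cv2.resize(s[150:330,230:470],(400,300))]);cv2.imwrite("pics/p1.png",o)
```

```text
[520.8 263.4  96.8]
shift mm [-26.   -1.6 154.6] rot [-0.08 -1.47  0.69] q [ 0.34  0.34  1.46 -0.02  1.17  1.69] t 13.0
[516.7 262.5  59.5]
shift mm [-36.2  -1.6 190.7] rot [ 1.000e-02 -1.747e+01  6.900e-01] q [ 0.34  0.34  1.46 -0.02  1.17  1.69] t 13.0
```

View pics/p1.png

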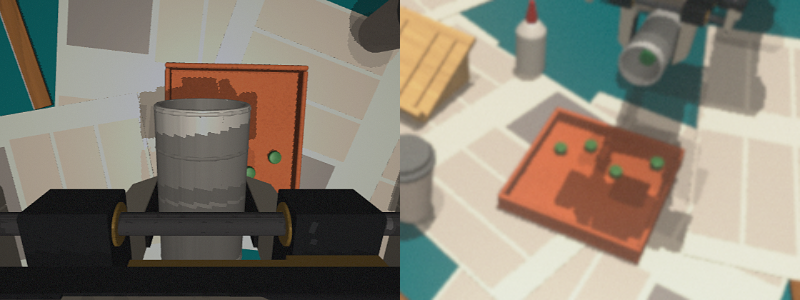

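The wrist view shows the tin over the dish, mouth heading to the bare side. The scene view shows a nugget inside the mouth at (648,57) and the four laid ones unchanged. I lower to about 8° below level.

Call:
servo_tool(deltas=[[[-0.004,0,0.02],[0,0,0.7]],[[-0.005,0,0.03],[0,0,0]],[[-0.006,0,0.03],[0,0,0]],[[-0.006,0,0.03],[0,0,0]],[[-0.006,-0.001,0.03],[0,0,0]],[[-0.005,-0.001,0.03],[0,0,0]],[[-0.004,0,0.021],[0,-3,0]],[[0,0,0],[0,-5,0]],[[0,0,0],[0,-5,0]],[[0,0,0],[0,-4,0]],[[0,0,0],[0,0,0]],[[0,0,0],[0,0,0]]])

```text
time: 14.6
tool_pos: [516.4, 263.9, 59.2]
tcp_rot: [-3.14, 0.13, 0.219]
contact_force: [-0.9, -0.1, -1.7]
grip_width: 53.8
finger_force: 30.0
```

```bash
cat >> h.py <<'E'
def nugs():
    "nugget positions in dish frame (mm) from scene view, z=14"
    n="scene";c=bot.camera_model(n);I=bot.capture(n)[:,:,::-1];h=cv2.cvtColor(np.ascontiguousarray(I),cv2.COLOR_BGR2HSV)
    g=cv2.inRange(h,(40,60,20),(85,255,160));r=np.radians(DY);out=[]
    for k in cv2.findContours(g,0,2)[0]:
        if cv2.contourArea(k)<8: continue
        M=cv2.moments(k);p=(M['m10']/M['m00'],M['m01']/M['m00']);q=plane(c,p,14)-DC
        x,y=q[0]*np.cos(r)+q[1]*np.sin(r),-q[0]*np.sin(r)+q[1]*np.cos(r)
        if abs(x)<250 and abs(y)<250: out.append((round(x),round(y),round(cv2.contourArea(k)),tuple(np.round(p).astype(int).tolist())))
    print(len(out),sorted(out));return I
E
python3 - <<'E'
from h import *
p,R=pour(35,50,66,8);delta(p,R);nugs()
E
```

```text
shift mm [ 0.   1.4 -0.3] rot [-0.11 -0.53 -0.02] q [0.33 0.68 1.45 0.02 1.14 1.67] t 14.6
2 [(-66, -31, 16, (344, 237)), (-39, -71, 16, (326, 238))]
```

Call:
servo_tool(deltas=[[[0,0,0],[0,-2,0]],[[0.02,0,0],[0,0,0]],[[-0.02,0,0],[0,0,0]],[[0,0,0],[0,0,0]]])

```text
time: 15.15
tool_pos: [515.5, 264.0, 59.7]
tcp_rot: [-3.14, 0.166, 0.22]
contact_force: [0.4, -0.2, -1.5]
grip_width: 53.6
finger_force: 30.0
```

Run:
```python
from h import *
I=nugs();J=bot.capture("side")[:,:,::-1]
o=np.hstack([cv2.resize(I[205:310,270:410],(400,300),interpolation=2),cv2.resize(J[240:405,130:350],(400,300),interpolation=2)]);cv2.imwrite("pics/s1.png",o)
```

```text
3 [(-66, -31, 16, (344, 237)), (-39, -71, 16, (326, 238)), (-17, 42, 26, (364, 259))]
```

View pics/s1.png

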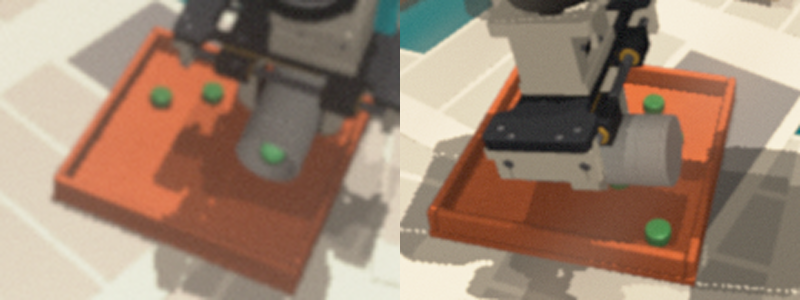

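The scene crop shows one nugget just inside the mouth at px (364,259) and none dropped yet. I keep stroking and count as I go.

Call:
servo_tool(deltas=[[[0.02,0,0],[0,0,0]],[[-0.02,0,0],[0,0,0]],[[0.02,0,0],[0,0,0]],[[-0.02,0,0],[0,0,0]],[[0,0,0],[0,0,0]]])

```text
time: 15.88
tool_pos: [516.3, 264.1, 59.6]
tcp_rot: [-3.14, 0.166, 0.22]
contact_force: [-0.1, 1.6, -3.0]
grip_width: 53.9
finger_force: 30.0
```

Run:
```python
from h import *
nugs()
```

```text
4 [(-66, -31, 16, (344, 237)), (-40, -71, 15, (326, 238)), (-9, 45, 52, (365, 261)), (61, 50, 28, (357, 282))]
```

Call:
servo_tool(deltas=[[[0.02,0,0],[0,0,0]],[[-0.02,0,0],[0,0,0]],[[0,0,0],[0,0,0]],[[0,0,0],[0,0,0]]])

```text
time: 16.42
tool_pos: [517.6, 264.3, 59.6]
tcp_rot: [-3.14, 0.164, 0.219]
contact_force: [-0.3, 0.2, -1.3]
grip_width: 53.5
finger_force: 30.0
```

Run:
```python
from h import *
nugs()
```

```text
5 [(-66, -31, 16, (344, 237)), (-39, -71, 16, (326, 238)), (-8, 46, 16, (365, 262)), (38, 76, 36, (370, 279)), (61, 49, 26, (357, 282))]
```

Call:
servo_tool(deltas=[[[0.02,0,0],[0,0,0]],[[-0.02,0,0],[0,0,0]],[[0,0,0],[0,0,0]],[[0,0,0],[0,0,0]]])

```text
time: 16.98
tool_pos: [517.5, 264.3, 59.6]
tcp_rot: [-3.14, 0.165, 0.219]
contact_force: [-0.7, 0.4, -1.9]
grip_width: 53.9
finger_force: 30.0
```

Run:
```python
from h import *
I=nugs();J=bot.capture("side")[:,:,::-1]
o=np.hstack([cv2.resize(I[205:310,270:410],(400,300),interpolation=2),cv2.resize(J[240:405,130:350],(400,300),interpolation=2)]);cv2.imwrite("pics/s2.png",o)
p,R=pour(35,50,66,8);delta(p,R)
```

```text
5 [(-66, -31, 16, (344, 237)), (-39, -71, 17, (326, 239)), (-9, 45, 14, (365, 261)), (38, 76, 36, (370, 279)), (52, 45, 62, (356, 279))]
shift mm [-0.9  1.5  0.2] rot [-0.12  1.45 -0.04] q [0.33 0.7  1.42 0.02 1.19 1.67] t 17.075
```

View pics/s2.png

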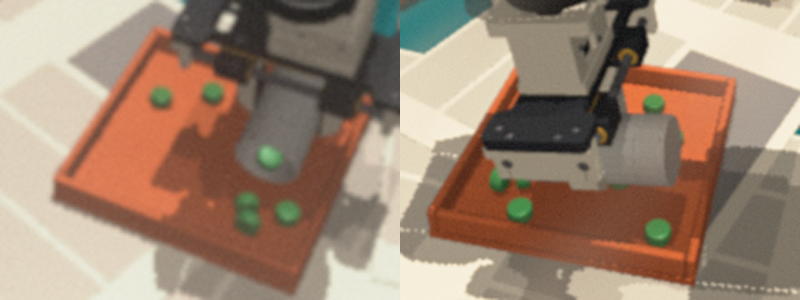

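Three nuggets lie in the first quarter (two touching near px (356,279), one at (370,279)), and a fourth waits in the mouth. I level the tin, shift 100 mm to the other quarter and tilt again.

Call:
servo_tool(deltas=[[[0,0,0],[0,5,0]],[[0,0,0],[0,5,0]],[[0,0,0],[0,5,0]],[[0,0.005,0],[0,0,0]],[[0,0.01,0],[0,0,0]],[[0,0.015,0],[0,0,0]],[[0,0.015,0],[0,0,0]],[[0,0.015,0],[0,0,0]],[[0,0.015,0],[0,0,0]],[[0,0.015,0],[0,0,0]],[[0,0.01,0],[0,0,0]],[[0,0.005,0],[0,0,0]],[[0,0,0],[0,0,0]],[[0,0,0],[0,0,0]]])

```text
time: 18.82
tool_pos: [539.4, 162.0, 59.2]
tcp_rot: [-3.14, -0.096, 0.219]
contact_force: [0.3, -0.1, -1.4]
grip_width: 53.7
finger_force: 30.0
```

Run:
```python
from h import *
p,R=pour(35,-52,66,10);delta(p,R);nugs()
```

```text
shift mm [-0.1 -1.1 -2.4] rot [ -0.12 -15.5   -0.03] q [0.15 0.55 1.71 0.01 0.78 1.49] t 18.825
6 [(-75, 73, 20, (384, 247)), (-63, -28, 14, (345, 238)), (-32, 22, 27, (359, 252)), (-30, -72, 44, (324, 241)), (39, 76, 26, (370, 279)), (51, 45, 43, (356, 278))]
```

Call:
servo_tool(deltas=[[[0,0,0],[0,-5,0]],[[0,0,0],[0,-5,0]],[[0,0,0],[0,-5,0]],[[0,0,0],[0,-1,0]],[[0.02,0,0],[0,0,0]],[[-0.02,0,0],[0,0,0]],[[0.02,0,0],[0,0,0]],[[-0.02,0,0],[0,0,0]],[[0,0,0],[0,0,0]],[[0,0,0],[0,0,0]]])

```text
time: 20.12
tool_pos: [539.8, 161.8, 59.4]
tcp_rot: [-3.14, 0.182, 0.22]
contact_force: [-0.5, 0.7, -0.9]
grip_width: 53.9
finger_force: 30.0
```

Run:
```python
from h import *
nugs()
```

```text
6 [(-76, 74, 25, (384, 247)), (-62, -26, 8, (345, 238)), (-31, 22, 26, (359, 252)), (39, 76, 26, (370, 279)), (51, 45, 45, (356, 278)), (63, -54, 72, (316, 267))]
```

Call:
servo_tool(deltas=[[[0.02,0,0],[0,0,0]],[[-0.02,0,0],[0,0,0]],[[0.02,0,0],[0,0,0]],[[-0.02,0,0],[0,0,0]],[[0,0,-0.015],[0,0,0]],[[0,0,-0.01],[0,-5,0]],[[-0.004,0,-0.005],[0,-5,0]],[[-0.004,0,0],[0,-5,0]],[[0,0,0],[0,-5,0]],[[0,0,0],[0,-5,0]],[[0,0,0],[0,0,0]],[[0.02,0,0],[0,0,0]],[[-0.02,0,0],[0,0,0]],[[0,0,0],[0,0,0]],[[0,0,0],[0,0,0]]])

```text
time: 22.05
tool_pos: [538.5, 161.3, 91.9]
tcp_rot: [-3.139, 0.617, 0.22]
contact_force: [-0.8, 0.1, -1.3]
grip_width: 53.8
finger_force: 30.0
```

Run:
```python
from h import *
nugs()
```

```text
6 [(-76, 74, 26, (384, 247)), (-65, -30, 26, (344, 237)), (-32, 23, 30, (359, 252)), (39, 75, 28, (370, 279)), (52, 45, 48, (356, 279)), (55, -54, 100, (317, 265))]
```

Call:
servo_tool(deltas=[[[0,0,-0.01],[0,5,0]],[[0,0,-0.02],[0,8,0]],[[0,0,-0.025],[0,8,0]],[[0,0,-0.025],[0,8,0]],[[0,0,-0.025],[0,8,0]],[[0,0,-0.025],[0,8,0]],[[0,0,-0.025],[0,0,0]],[[0,0,-0.01],[0,0,0]],[[0,0,0],[0,0,0]]])

```text
time: 23.22
tool_pos: [565.9, 167.1, 248.5]
tcp_rot: [-3.14, -0.167, 0.219]
contact_force: [0.1, -0.8, -1.6]
grip_width: 54.0
finger_force: 30.0
```

Run:
```python
from h import *
I=nugs();J=bot.capture("wrist")[:,:,::-1]
o=np.hstack([cv2.resize(I[190:310,270:430],(400,300),interpolation=2),cv2.resize(J,(400,300))]);cv2.imwrite("pics/s3.png",o)
o=bot.get_obs();print(o["tool_pos"],o["tcp_rot"],o["contact_force"])
```

```text
7 [(-75, 74, 20, (384, 247)), (-68, -31, 27, (344, 236)), (-39, -72, 22, (326, 238)), (-32, 22, 26, (359, 252)), (39, 76, 26, (370, 279)), (51, 45, 44, (356, 278)), (54, -55, 94, (317, 265))]
[565.33938589 166.95524143 246.83316039] [-3.13954279 -0.16379886  0.21859387] [ 0.25953242  0.22548746 -1.44553583]
```

View pics/s3.png

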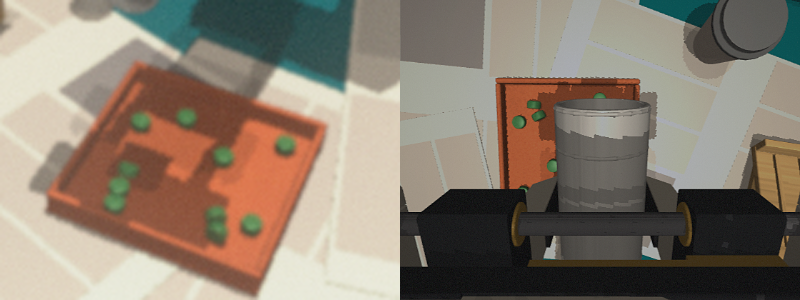

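All ten are in the dish: the four laid ones plus three in each formerly bare quarter. Now back to the rack.

Call:
servo_tool(deltas=[[[0,0,0],[0.9,0,-5]],[[0,0,0],[1.7,0,-9.9]],[[0,0,0],[1.7,0,-9.9]],[[0,0,0],[1.7,0,-9.9]],[[0,0,0],[1.7,0,-9.9]],[[0,0,0],[1.7,0,-9.9]],[[0,0,0],[1.7,0,-9.9]],[[0,0,0],[1.7,0,-9.9]],[[0,0,0],[1.7,0,-9.9]],[[0,0,0],[1.7,0,-9.9]],[[0,0,0],[1.7,0,-9.9]],[[0,0,0],[1.7,0,-9.9]],[[0,0,0],[1.7,0,-9.9]],[[0,0,0],[1.7,0,-9.9]],[[0,0,0],[1.7,0,-9.9]],[[0,0,0],[1.7,0,-9.9]],[[0,0,0],[1.7,0,-9.9]],[[0,0,0],[0.9,0,-5]],[[0,0,0],[0,0,0]],[[0,0,0],[0,0,0]]])

```text
time: 25.82
tool_pos: [565.4, 166.9, 247.2]
tcp_rot: [3.141, -0.176, -3.083]
contact_force: [-0.9, 0.9, -0.2]
grip_width: 54.0
finger_force: 30.0
```

```bash
cat >> h.py <<'E'
H=np.array([571.6,-123.0,59.6])
E
python3 - <<'E'
from h import *
delta(H+120*n+[0,0,40],RG)
E
```

```text
shift mm [ -56.3 -289.    34.1] rot [ 0.32 19.91 -0.72] q [ 0.15  0.56  1.13  0.02  1.63 -1.48] t 25.825
```

Call:
servo_tool(deltas=[[[-0.003,-0.014,0.001],[0,0,-0.7]],[[-0.006,-0.03,0.003],[0,0,0]],[[-0.006,-0.03,0.004],[0,0,0]],[[-0.006,-0.03,0.004],[0,0,0]],[[-0.006,-0.03,0.004],[0,0,0]],[[-0.006,-0.03,0.004],[0,0,0]],[[-0.006,-0.03,0.004],[0,0,0]],[[-0.006,-0.03,0.004],[0,0,0]],[[-0.006,-0.03,0.003],[0,0,0]],[[-0.004,-0.02,0.003],[0,5,0]],[[0,-0.012,0],[0,5,0]],[[0,0,0],[0,5,0]],[[0,0,0],[0,5,0]],[[0,0,0],[0,0,0]],[[0,0,0],[0,0,0]]])

```text
time: 27.7
tool_pos: [633.8, -115.4, 204.1]
tcp_rot: [3.138, -0.522, -3.069]
contact_force: [-0.2, -0.1, -1.4]
grip_width: 54.0
finger_force: 30.0
```

Run:
```python
from h import *
delta(H+50*n,RG)
```

```text
shift mm [-17.9  -3.5 106.5] rot [0.17 0.08 0.07] q [-0.23  0.96  0.58 -0.17  2.1  -1.92] t 27.7
```

Call:
servo_tool(deltas=[[[-0.005,-0.001,0.03],[0,0,0]],[[-0.005,-0.001,0.03],[0,0,0]],[[-0.005,-0.001,0.03],[0,0,0]],[[0,0,0.016],[0,0,0]],[[0,0,0],[0,0,0]],[[0,0,0],[0,0,0]]])

```text
time: 28.45
tool_pos: [594.8, -120.5, 106.6]
tcp_rot: [3.139, -0.521, -3.069]
contact_force: [0.5, -0.1, -0.7]
grip_width: 54.0
finger_force: 30.0
```

Run:
```python
from h import *
delta(H+3*RG[:,0],RG)
I=bot.capture("scene")[:,:,::-1];J=bot.capture("side")[:,:,::-1]
o=np.hstack([cv2.resize(I[120:225,170:310],(400,300),interpolation=2),cv2.resize(J[135:240,240:380],(400,300),interpolation=2)]);cv2.imwrite("pics/r1.png",o)
```

```text
shift mm [-0.1 -0.9 52.3] rot [0.12 0.17 0.07] q [-0.25  0.92  0.92 -0.16  1.8  -1.88] t 28.45
```

View pics/r1.png

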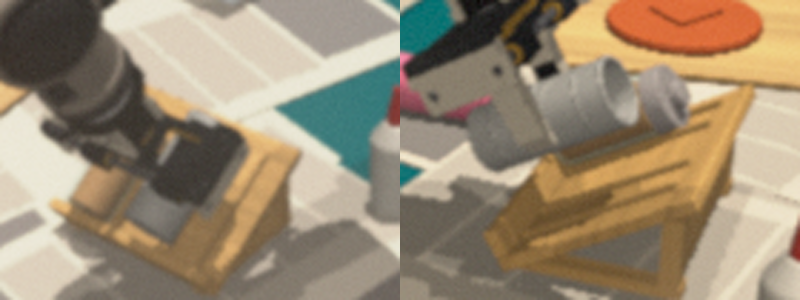

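The side crop shows the tin held over its bay, parallel to the plank, mouth centre at about px (317.7,167.2). I check for slip in the hand.

Run:
```python
from h import *
o=bot.get_obs();T=Ro.from_euler('xyz',o["tcp_rot"]).as_matrix();d=bot.camera_model("side")
for s in(0,5,-5): print(s,proj(d,o["tool_pos"]-15.5*T[:,2]+(60+s)*T[:,0]))
```

```text
0 [316.31613793 164.644335  ]
5 [318.40114981 163.85536318]
-5 [314.24257286 165.42897532]
```

No visible slip: the reading differs by the same 1–2 px as at the start. I lower it in.

Call:
servo_tool(deltas=[[[0,-0.001,0.02],[0,0,0]],[[0,0,0.015],[0,0,0]],[[0,0,0.008],[0,0,0]],[[0,0,0.004],[0,0,0]],[[0,0,0.003],[0,0,0]],[[0,0,0.001],[0,0,0]],[[0,0,0],[0,0,0]],[[0,0,0],[0,0,0]]])

```text
time: 29.55
tool_pos: [568.9, -122.9, 60.9]
tcp_rot: [3.138, -0.523, -3.068]
contact_force: [0.1, -0.4, -0.0]
grip_width: 54.0
finger_force: 30.0
```

Run:
```python
from h import *
delta(H,RG);print(bot.get_obs()["contact_force"])
```

```text
shift mm [-2.9 -0.2 -0.2] rot [0.15 0.01 0.1 ] q [-0.26  0.92  1.06 -0.16  1.66 -1.87] t 29.55
[ 0.12617903 -0.40797755 -0.02228417]
```

Call:
servo_tool(deltas=[[[-0.0015,0,0],[0,0,0]],[[-0.0015,0,0],[0,0,0]],[[0,0,0],[0,0,0]]])

```text
time: 29.92
tool_pos: [571.5, -122.8, 59.4]
tcp_rot: [3.138, -0.524, -3.068]
contact_force: [0.4, 0.2, 1.1]
grip_width: 53.5
finger_force: 30.0
```

Call:
servo_tool(deltas=[[[0,0,0],[0,0,0]],[[0,0,0],[0,0,0]],[[0,0,0],[0,0,0]],[[0,0,0],[0,0,0]],[[0,0,0],[0,0,0]],[[0,0,0],[0,0,0]],[[0,0,0],[0,0,0]],[[0,0,0],[0,0,0]]], fingers=1.0)

```text
time: 30.92
tool_pos: [571.3, -122.8, 59.2]
tcp_rot: [3.138, -0.524, -3.068]
contact_force: [-0.6, -0.1, 0.6]
grip_width: 91.5
finger_force: 0.0
```

Call:
servo_tool(deltas=[[[0,0,-0.01],[0,0,0]],[[0,0,-0.02],[0,0,0]],[[0,0,-0.03],[0,0,0]],[[0,0,-0.03],[0,0,0]],[[0,0,-0.03],[0,0,0]],[[0,0,-0.03],[0,-10,0]],[[0,0,-0.02],[0,-10,0]],[[0,0,-0.02],[0,-10,0]],[[0,0,0],[0,0,0]],[[0,0,0],[0,0,0]]])

```text
time: 32.17
tool_pos: [656.7, -117.3, 227.7]
tcp_rot: [3.138, -0.002, -3.07]
contact_force: [0.1, -0.4, -0.2]
grip_width: 91.7
finger_force: 0.0
```

Run:
```python
from h import *
c=bot.camera_model("wrist");im=bot.capture("wrist")[:,:,::-1];o=bot.get_obs();print(o["tool_pos"],o["contact_force"])
for X in([527.7,-126,102.9],[631.4,-118.7,43.5]): print(proj(c,X))
a=proj(c,[580,-122,74]).astype(int);x0,y0=max(a[0]-100,0),max(a[1]-100,0);print(x0,y0)
b=cv2.resize(np.ascontiguousarray(im)[y0:y0+200,x0:x0+200],(400,400),interpolation=2)
J=bot.capture("side")[:,:,::-1];nugs()
cv2.imwrite("pics/f1.png",np.hstack([b,cv2.resize(J[140:250,260:370],(400,400),interpolation=2)]))
```

```text
[ 656.9967612  -117.15853938  226.77319856] [-0.60361911  0.74182177 -0.15020622]
[282.41982887  24.68717505]
[281.7765478  156.08742103]
182 0
8 [(-75, 74, 20, (384, 248)), (-67, -30, 22, (344, 237)), (-40, -71, 17, (326, 238)), (-32, 23, 16, (359, 252)), (28, -56, 10, (321, 258)), (39, 76, 23, (370, 279)), (52, 46, 29, (356, 279)), (62, -53, 54, (317, 267))]
```

View pics/f1.png

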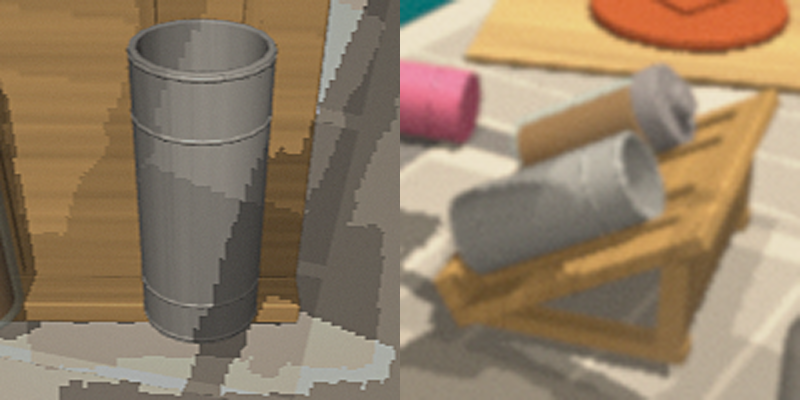

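The tin is home and empty. Its mouth centre measures px (283,25.5) against the expected (282.4,24.7). The nuggets lie 3 and 3, with the four laid ones unchanged.

```bash
python3 -c "
from plant import bot
print(bot.close_job())"
```

```text
the job is handed in; nothing more can be done
None
```

I handed the job in at about 32 s of the 64 s, and the last pictures show three nuggets in each formerly bare quarter, the four laid ones still in their half and the empty tin back in its bay; the hand-in gave no verdict.

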